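# Release the eccentric lock and seat a rover's battery sled

### The arm

A 6-joint arm with a two-finger parallel gripper is mounted at the origin on the work surface. World frame = base frame: x ahead of the robot, y to its left, z up, the work surface at z = 0. Lengths are in m, angles in rad, forces in N, time in s.
With the tool pointing down it reaches from about 0.35 to 0.975 m from the base axis. Payload 4.9 kg.
Tool frame: the origin (TCP) lies on the front face of the gripper's body, between the roots of the fingers; the fingertips stand ctrl.finger_overhang ahead of it and the grasp point (between the pads) lies 54 mm ahead of it (ctrl.finger_overhang is the distance from the TCP to the fingertips, in m); z points along the fingers, y is the line along which they close (so a half turn about z gives the same grasp; the last joint's range is limited). The gripper opens to 85 mm and grips with 20 to 120 N. Pads are 22 mm wide; open, the fingers measure 114 mm over their backs; the gripper's body (76 mm by 85 mm) begins 54 mm behind the grasp point. The pads swing forward as they close: fully open they stand 13 mm farther back than shut.
Start: joints at [0.991, 0.053, 1.613, -0, 1.476, -0.119], TCP at [0.278, 0.56, 0.304] pointing down, gripper open.
Joint ranges: [-3.01, 3.01], [-1.01, 2.22], [0.06, 2.58], [-1.02, 4.17], [0.09, 2.62], [-3.14, 3.14]. Speed limits (rad/s): [2.57, 2.57, 3.14, 3.14, 3.14, 3.14].

### API

Orientations are given as a rotation vector (axis times angle).
In Python, from station import ctrl, vision gives the robot as it stands. The module is installed in compiled form; this text tells all that it offers.
- The arm moves only by the tool drive_tool, never from a script. Its argument "rows" is a list of rows, each a list of 2 entries, a list of its own where there are three numbers: the shift along the tool's x, y, z in m, then the turn about the tool's z in rad. A call has 1 to 10 rows; each row shifts and turns the commanded pose from where the row before left it, along the tool's axes as they then stand; what a row does not reach is not made up. A row lasts 1/10 s, in which the tool goes at most 50 mm and 8.59 degrees, less where a joint would pass 70% of its speed; a pose out of reach is approached as far as the arm can. A call with a gripper value outside its range is refused whole. "jaw" is the closure, from 0 (fully open) to 1 (shut), set as the call begins (left out, the last holds). The fingers move at their own pace and stop on an object; "grip_force" is the grip in N (left out, the last holds). Time passes only in rows, so rows that do not move let the fingers close. It gives the time, the measured TCP pose, the force, the opening and the grip force at its end, in the units of the state.
- ctrl.get_obs(): the state, without advancing time (a new reading comes with each control period).
- vision.get_image(name): name is "side" or "top"; returns a dict with "image" (420x560x3 uint8, blue, green, red), "vertical_fov" (degrees; the focal length in pixels is half the picture's height over the tangent of half this angle, whatever the lens; pixels are square), "cx", "cy" (the principal point, pixels), "R" (3x3) and "t" (3): a world point X has camera coordinates R X + t. Camera axes: x right, y down, z forward; pixel columns grow to the right and rows downward; lengths in m; the calibration is good to about 2 mm. A picture is of the moment at which its call begins. There is no depth.
- ctrl.finish_job(): hands the job in; it is judged then, once.
The state is a dict: "t": time; "q": joint angles; "dq": joint speeds; "effort": joint torques, N m; "tool_pos": TCP position; "tool_rot": TCP orientation; "contact_force": force on the tool from outside, world axes, zero at the start; "wrist_torque": the same for the moment, N m; "opening": finger opening in m; "grip_force": force on a finger pad.
Only numpy, scipy, OpenCV 4.12 (cv2) and the standard library are available. Lean on these libraries where they do the work, as an engineer would, in place of code of your own. Each camera call takes 0.05 s, during which the arm holds its last target. There are 200 camera calls.

### The job

On the half-built rover, use a fingertip to turn the eccentric cam by its lever to its low point, so that the lever points straight forward, away from the battery sled; either way round will do. Only then push the sled gently forward by its rear plate until it is fully home against the ends of the two side beams. Nothing is to be gripped, forced or lifted: leave the battery pack lying in the sled and the other things on the table where they are.

Things in the scene. Friction and masses are not known exactly. Their poses are not given: they have to be found in the camera images.
- rover: Half-built blue kit rover, four black wheels (52 mm), fixed on a grey cradle. Origin on the table under the cam's pivot; x to its front (away from the sled), y left, z up. Deck 120 mm wide, x -177 to +60, top 36 mm high. Two side beams (y 50 to 60 mm each side, x -127 to +60, tops 52 mm) and a front cross beam of that height. Wheels reach y +-87 mm, tops 54 mm.
- beam_ends (a point): Point midway between the rear ends of the two side beams, 44 mm above the table; the sled's flange meets the beams here (x -127 mm on the rover).
- cam (a joint): Turn of cam and lever about the upright pivot, rad, counter-clockwise from above. 0 and 6.283 both are the low point: the lever points along the rover's +x. 3.142: it points at the sled and the cam blocks it most. Stops at -0.6 and 6.88. Stiff (0.35 N m, about 7 N at 50 mm from the pivot); stays where it is left. The sled passes fully only within 0.35 rad of the low point.
- cam_lever: The cam's lever, fixed on the cam: an upright aluminium blade 8 mm thick, running radially 25 to 65 mm from the pivot, 57 to 95 mm above the table. Origin on the pivot axis at table height; x along the lever. Within 75 mm of the pivot nothing else stands above 56 mm but the lever's own hub (10 mm radius, 68 mm high).
- cam_axis (a point): Point on the cam's upright pivot, 45 mm above the table, level with the cam: an aluminium disc of radius 32 mm, 12 mm thick, its centre 15 mm off the pivot towards the lever, so that it reaches 47 mm from the pivot on the lever's side (high) and 17 mm on the opposite side (low).
- lever_mid (a point): Point in the lever blade 50 mm from the pivot, 76 mm above the table: push here, square to the blade. Over 35 N of finger force on the lever counts as gripping or forcing it.
- sled (a joint): Travel of the battery sled along the rover's +x, m: 0 fully back, 0.035 fully home (flange against the beam ends, a hard stop). It has a low nose (44 mm wide, top 50 mm high) that meets the cam, a black tray behind it (70 mm wide, rim 55 mm high) and the push plate. Friction about 2.5 N; stays where it is left.
- push_plate: Upright aluminium plate at the sled's rear, 60 mm wide, 6 mm thick, 37 to 84 mm above the table, with a flange 116 mm wide (38 to 52 mm high) that meets the beam ends. Axes as the rover's; its origin lies on the table, 168 mm along +x from the plate's rear face, the one to push.
- plate_mid (a point): Middle of the rear face of the push plate, 70 mm above the table: push here along the rover's +x. Nothing stands behind it except the deck's edge below 36 mm. Over 35 N of finger force on the plate counts as gripping or forcing it; the stop at the end is hard, so arrive slowly.
- pack_center (a point): Centre of the loose battery pack (60 x 56 x 24 mm, about 160 g), grey with a paper sleeve, which lies in the sled's tray with 3 mm play all round; its top is 65 mm above the table. It rides along and must not be lifted.
- screwdriver: Loose screwdriver, 170 mm long, lying left of the rover; leave it alone. Origin under its middle, on the table.
- spare_wheel: Loose black wheel, 52 mm across, 22 mm thick, lying flat right of the rover; leave it alone. Origin under its centre.
- sensor: Loose black sensor module with two round steel eyes, 24 x 50 x 20 mm, lying right of the rover; leave it alone. Origin under its centre.

How it is judged:
On the way, in this order (a step that is already met when the one before it is completed fails the run):
1. the cam stands at its low point (within 0.35 rad) while the sled is still back (under 12 mm) ((value of joint cam between -0.35 and 0.35 rad or value of joint cam between 5.93318 and 6.63318 rad) and value of joint sled below 0.012 m), for 0.2 s.
2. the sled is pushed home (within 2 mm), the cam still low ((value of joint cam between -0.35 and 0.35 rad or value of joint cam between 5.93318 and 6.63318 rad) and value of joint sled above 0.033 m), for 0.2 s.
At the end, for the whole second after the job is handed in: The cam is within 0.35 rad of its low point, the sled is within 2 mm of fully home, both are at rest, and the battery pack lies in the sled's tray (all of step 2 and z of pack_center in the frame of push_plate between 0.046 and 0.06 m and x of pack_center in the frame of push_plate between -0.135 and -0.115 m and velocity of joint sled below 0.005 m/s and velocity of joint cam between -0.05 and 0.05 rad/s); the robot touches nothing.
It fails at once if the sled is pushed on (past 12 mm) while the cam is not at its low point (value of joint sled above 0.012 m and not (value of joint cam between -0.35 and 0.35 rad or value of joint cam between 5.93318 and 6.63318 rad)).
It fails at once if the lever is gripped or forced (over 35 N) (contact force between the fingers and cam_lever above 35 N).
It fails at once if the push plate is gripped or forced (over 35 N) (contact force between the fingers and push_plate above 35 N).
It fails at once if the battery pack is lifted (over 8 mm) (z of pack_center in the frame of push_plate above 0.061 m).
It fails at once if the screwdriver, spare wheel or sensor is moved (over 20 mm) or lifted (distance of any of screwdriver, spare_wheel, sensor from where it was at the start of the episode above 0.02 m).
It also fails if it takes over 51 s, if anything falls off the work surface, if the arm or the gripper's body presses on something with over 40 N, if the wrist force passes 120 N, or if a joint passes its speed limit or range.

## Working session

There is one attempt and no reset: what is moved stays moved. The work goes in short steps, Python scripts to look and compute and a tool call to move; the robot and the scene stay as the last step left them, time stands still between calls to the robot, and variables do not carry over. Pictures are saved under pics/ and viewed, at most 10 in all, crops included, and the job is handed in when it is done.

Besides the shell and the picture viewer there is one more tool, called after "Request:" by a JSON object that holds its "fn" and its "kwargs", one argument or row to a line. drive_tool: Moves the arm, as the interface text tells. Its arguments: {"type":"object","properties":{"rows":{"type":"array","items":{"type":"array"}},"jaw":{"type":"number"},"grip_force":{"type":"number"}},"required":["rows"]}

```bash
mkdir -p pics; cat > h.py <<'E'
import numpy as np, cv2
from station import ctrl, vision
def K(d):
    f=d["image"].shape[0]/2/np.tan(np.radians(d["vertical_fov"]/2)); return f
def proj(d,X):
    c=np.array(d["R"])@np.array(X)+np.array(d["t"]); return K(d)*c[0]/c[2]+d["cx"],K(d)*c[1]/c[2]+d["cy"]
def at_z(d,u,v,z):
    R=np.array(d["R"]);C=-R.T@np.array(d["t"]); r=R.T@np.array([(u-d["cx"])/K(d),(v-d["cy"])/K(d),1]); return C+r*(z-C[2])/r[2]
E
python3 - <<'E'
from h import *
for n in("side","top"):
    d=vision.get_image(n); cv2.imwrite(f"pics/{n}0.png",d["image"]); R=np.array(d["R"]); print(n,K(d),d["cx"],d["cy"],-R.T@np.array(d["t"]),R[2])
o=ctrl.get_obs(); print(o["t"],o["tool_pos"],o["tool_rot"],ctrl.finger_overhang,o["opening"])
E
```

```text
side 394.102041388132 285.87609178132243 204.66300771489475 [ 0.11334837 -0.44924666  0.59551839] [ 0.56216152  0.55609492 -0.61215428]
top 441.3304297191227 277.6011705177322 213.838414028247 [0.48157508 0.03794254 0.80656417] [ 0.17493543 -0.01633887 -0.98444433]
0.1 [0.27769603 0.55942478 0.30275884] [-7.17429645e-01 -3.05793002e+00  2.82627604e-03] 0.0726 0.08570565063038163
```

View pics/side0.png

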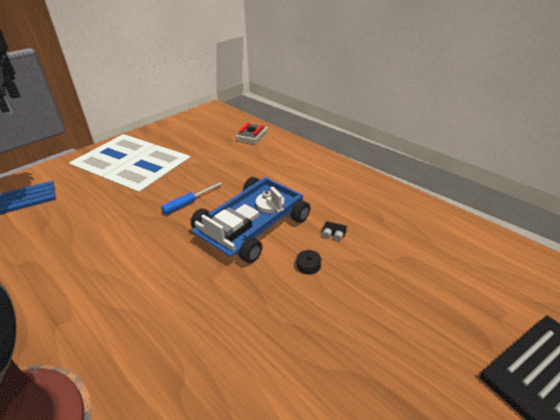

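View pics/top0.png

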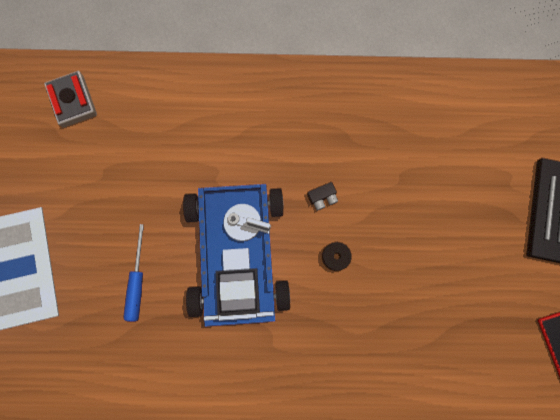

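Top view: the rover's front is up, the pivot is at about (234,218), and the lever points right to about (269,228). The push plate is at about (240,317). I'll enlarge both views next.

```bash
python3 - <<'E'
from h import *
t=cv2.imread("pics/top0.png")[175:335,175:300]; s=cv2.imread("pics/side0.png")[170:270,180:320]
a=cv2.resize(t,None,fx=3.7,fy=3.7,interpolation=cv2.INTER_CUBIC); cv2.imwrite("pics/tc.png",a)
b=cv2.resize(s,None,fx=5.5,fy=5.5,interpolation=cv2.INTER_CUBIC); cv2.imwrite("pics/sc.png",b)
E
```

```text
(no output)
```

View pics/tc.png

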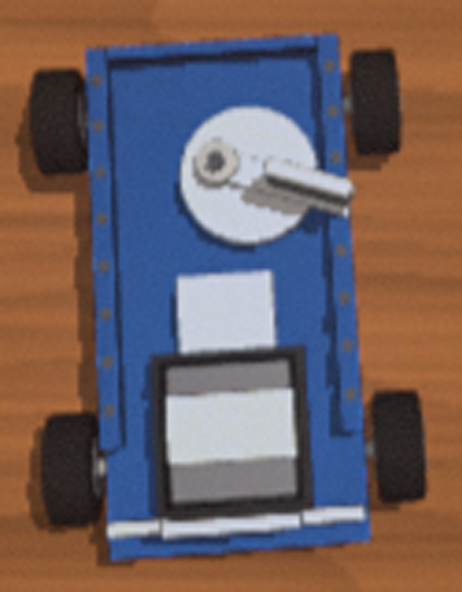

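View pics/sc.png

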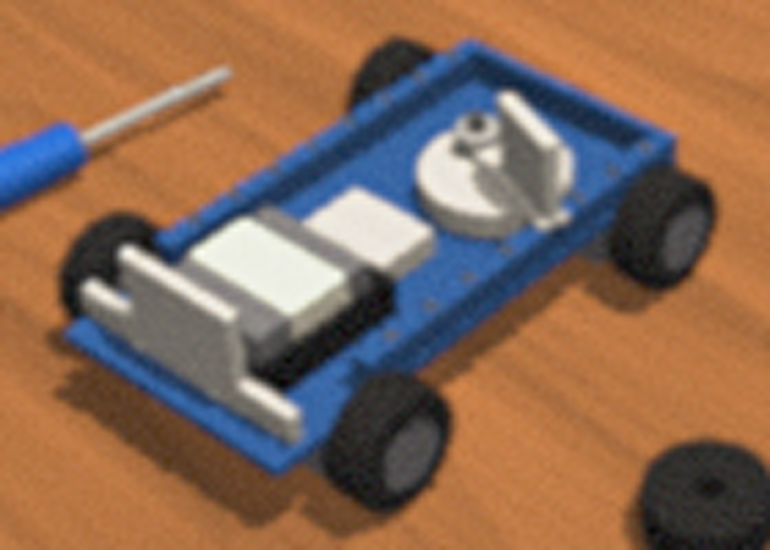

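Top crop: hub top at (216,162), lever top edge from (268,166) to (350,188), plate top edge from (163,525) to (300,520). Side crop: hub (477,127), lever top from (503,97) to (560,152), plate top corners (122,250) and (240,318). The lever points to the rover's right and slightly back.

```bash
cat >> h.py <<'E'
def tri(dt,ds,a,b):
    P=lambda d:np.array([[K(d),0,d["cx"]],[0,K(d),d["cy"]],[0,0,1]])@np.c_[d["R"],d["t"]]
    X=cv2.triangulatePoints(P(dt),P(ds),np.array(a,float),np.array(b,float)); return (X[:3]/X[3]).ravel()
E
python3 - <<'E'
from h import *
dt=vision.get_image("top");ds=vision.get_image("side")
T=lambda x,y:(x/3.7+175,y/3.7+175); S=lambda x,y:(x/5.5+180,y/5.5+170)
pts=dict(hub=((216,162),(477,127),.068),levin=((268,164),(503,97),.095),levout=((350,184),(560,152),.095),plL=((163,521),(122,250),.084),plR=((300,516),(240,318),.084))
np.set_printoptions(precision=4,suppress=True)
for k,(a,b,z) in pts.items(): print(k,tri(dt,ds,T(*a),S(*b)),at_z(dt,*T(*a),z),at_z(ds,*S(*b),z))
for k,(a,z) in dict(RL=((110,560),.036),RR=((368,541),.036),FL=((87,48),.052),FR=((338,35),.052),eL=((110,448),.052),eR=((350,432),.052)).items(): print(k,at_z(dt,*T(*a),z))
E
```

```text
hub [0.6053 0.1007 0.0596] [0.6033 0.1005 0.068 ] [0.5985 0.0915 0.068 ]
levin [0.5989 0.0755 0.0907] [0.5982 0.0753 0.095 ] [0.5948 0.0711 0.095 ]
levout [0.5921 0.0383 0.0857] [0.5898 0.039  0.095 ] [0.5845 0.0287 0.095 ]
plL [0.4425 0.1186 0.0793] [0.4436 0.1175 0.084 ] [0.4384 0.1144 0.084 ]
plR [0.4469 0.058  0.0789] [0.4463 0.0585 0.084 ] [0.4447 0.0521 0.084 ]
RL [0.4234 0.1463 0.036 ]
RR [0.433  0.0285 0.036 ]
FL [0.6596 0.1643 0.052 ]
FR [0.6678 0.0458 0.052 ]
eL [0.4739 0.146  0.052 ]
eR [0.4823 0.0374 0.052 ]
```

Request:
{"fn": "drive_tool", "kwargs": {
  "rows": [
    [[-0.024, -0.016, 0.005], 0],
    [[-0.024, -0.016, 0.005], 0],
    [[-0.024, -0.016, 0.005], 0],
    [[-0.024, -0.016, 0.005], 0],
    [[-0.024, -0.016, 0.005], 0],
    [[-0.024, -0.016, 0.005], 0],
    [[-0.024, -0.016, 0.005], 0],
    [[-0.024, -0.016, 0.005], 0],
    [[-0.024, -0.016, 0.005], 0],
    [[-0.024, -0.016, 0.005], 0]
  ],
  "jaw": 1,
  "grip_force": 20
}}

```text
t: 1.2
tool_pos: [0.422, 0.3087, 0.2535]
tool_rot: [-0.717, -3.059, 0.0]
contact_force: [-0.1, -0.5, 0.5]
opening: -0.0001
grip_force: 0.0
```

Request:
{"fn": "drive_tool", "kwargs": {
  "rows": [
    [[-0.024, -0.016, 0.005], 0],
    [[-0.024, -0.016, 0.005], 0],
    [[-0.024, -0.016, 0.005], 0],
    [[-0.024, -0.016, 0.005], 0],
    [[-0.024, -0.016, 0.005], 0],
    [[-0.024, -0.016, 0.005], 0],
    [[-0.024, -0.016, 0.005], 0],
    [[-0.024, -0.016, 0.005], 0],
    [[0, 0, 0], -0.12],
    [[0, 0, 0], -0.12]
  ]
}}

```text
t: 2.2
tool_pos: [0.5369, 0.1088, 0.2133]
tool_rot: [-0.341, -3.122, 0.0]
contact_force: [0.2, -0.2, 0.1]
opening: 0.0
grip_force: 0.0
```

```bash
cat >> h.py <<'E'
from scipy.spatial.transform import Rotation as Ro
def go(x,y,z=None):
    o=ctrl.get_obs(); p=np.array(o["tool_pos"]); R=Ro.from_rotvec(o["tool_rot"]).as_matrix()
    d=R.T@(np.array([x,y,p[2] if z is None else z])-p)
    print("t",o["t"],"pos",p.round(4),"xaxis deg",np.degrees(np.arctan2(R[1,0],R[0,0])).round(1),"need tool",d.round(4),"F",np.round(o["contact_force"],1),"open",o["opening"],"ovh",ctrl.finger_overhang,"q6",round(o["q"][5],2))
E
python3 -c "
from h import *
go(.5617,.0588,.145)"
```

```text
t 2.2 pos [0.5369 0.1088 0.2133] xaxis deg 167.5 need tool [-0.035  -0.0434  0.0683] F [ 0.2 -0.2  0.1] open 6.7714552560333585e-06 ovh 0.0726 q6 -1.29
```

Request:
{"fn": "drive_tool", "kwargs": {
  "rows": [
    [[-0.009, -0.011, 0], 0],
    [[-0.009, -0.011, 0], 0],
    [[-0.009, -0.011, 0], 0],
    [[-0.008, -0.0105, 0], 0],
    [[0, 0, 0.012], 0],
    [[0, 0, 0.012], 0],
    [[0, 0, 0.012], 0],
    [[0, 0, 0.012], 0],
    [[0, 0, 0.01], 0],
    [[0, 0, 0.008], 0]
  ]
}}

```text
t: 3.2
tool_pos: [0.5609, 0.0599, 0.1464]
tool_rot: [-0.345, -3.121, 0.0]
contact_force: [0.3, -0.7, -0.9]
opening: -0.0002
grip_force: 0.0
```

```bash
python3 - <<'E'
from h import *
go(.5617,.0588,.147)
a=vision.get_image("top")["image"][165:305,180:320]; b=vision.get_image("side")["image"][130:270,180:320]
cv2.imwrite("pics/p1.png",cv2.resize(np.hstack([a,b]),None,fx=2.85,fy=2.85,interpolation=cv2.INTER_CUBIC))
E
```

```text
t 3.2 pos [0.5609 0.0599 0.1464] xaxis deg 167.4 need tool [-0.0011 -0.0009 -0.0006] F [ 0.3 -0.7 -0.9] open -0.00016836291104469983 ovh 0.0726 q6 -1.38
```

View pics/p1.png

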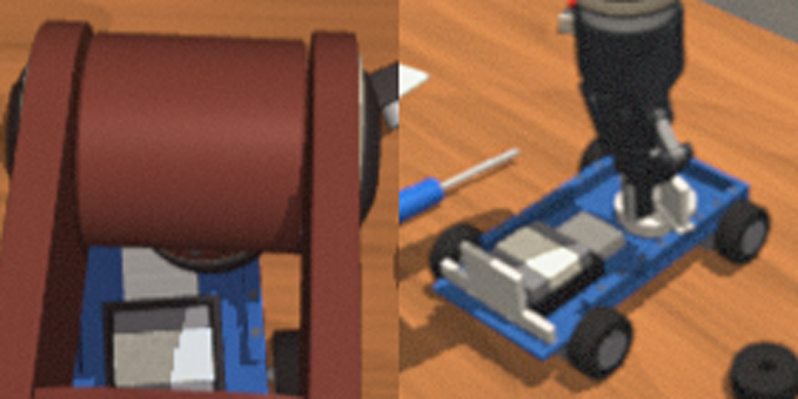

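The finger stands just behind the lever, over the cam disc. I'll close the gap first, then turn the lever along the arc.

Request:
{"fn": "drive_tool", "kwargs": {
  "rows": [
    [[-0.004, 0.001, 0], 0],
    [[-0.003, 0, 0], 0],
    [[-0.003, 0, 0], 0],
    [[-0.003, 0, 0], 0],
    [[-0.003, 0, 0], 0],
    [[-0.002, 0, 0], 0],
    [[-0.003, -0.0008, 0], -0.06],
    [[-0.003, -0.0008, 0], -0.06],
    [[-0.003, -0.0008, 0], -0.06],
    [[-0.003, -0.0008, 0], -0.06]
  ]
}}

```text
t: 4.3
tool_pos: [0.5894, 0.0516, 0.1478]
tool_rot: [0.034, -3.136, 0.001]
contact_force: [-7.6, -1.5, 5.2]
opening: 0.0001
grip_force: 3.6
```

```bash
cat >> h.py <<'E'
def arc():
    o=ctrl.get_obs(); p=np.array(o["tool_pos"]); R=Ro.from_rotvec(o["tool_rot"]).as_matrix()
    c=R.T@(np.array([.604,.1005,p[2]])-p); th=np.degrees(np.arctan2(-R[1,1],-R[0,1]))
    print("t",o["t"],"pivot in tool",c.round(4),"lever dir if flush, rel rover deg",(th-4.2).round(1),"F tool",(R.T@np.array(o["contact_force"])).round(1),"z",p[2].round(4))
E
python3 -c "
from h import *
arc()"
```

```text
t 4.3 pivot in tool [-0.0156  0.0485 -0.0001] lever dir if flush, rel rover deg -93.0 F tool [ 7.6 -1.3 -5.1] z 0.1478
```

Request:
{"fn": "drive_tool", "kwargs": {
  "rows": [
    [[-0.003, -0.0008, 0], -0.06],
    [[-0.003, -0.0008, 0], -0.06],
    [[-0.003, -0.0008, 0], -0.06],
    [[-0.003, -0.0008, 0], -0.06],
    [[-0.003, -0.0008, 0], -0.06],
    [[-0.003, -0.0008, 0], -0.06],
    [[-0.003, -0.0008, 0], -0.06],
    [[-0.003, -0.0008, 0], -0.06],
    [[-0.003, -0.0008, 0], -0.06],
    [[-0.003, -0.0008, 0], -0.06]
  ]
}}

```text
t: 5.3
tool_pos: [0.6206, 0.0513, 0.1479]
tool_rot: [0.959, -2.987, 0.003]
contact_force: [-4.4, -6.0, 3.2]
opening: -0.0
grip_force: 3.6
```

```bash
python3 -c "
from h import *
arc()"
```

```text
t 5.3 pivot in tool [-0.0152  0.0496 -0.0001] lever dir if flush, rel rover deg -58.6 F tool [ 7.1 -2.3 -3.2] z 0.1479
```

Request:
{"fn": "drive_tool", "kwargs": {
  "rows": [
    [[-0.003, -0.0008, 0], -0.06],
    [[-0.003, -0.0008, 0], -0.06],
    [[-0.003, -0.0008, 0], -0.06],
    [[-0.003, -0.0008, 0], -0.06],
    [[-0.003, -0.0008, 0], -0.06],
    [[-0.003, -0.0008, 0], -0.06],
    [[-0.003, -0.0008, 0], -0.06],
    [[-0.003, -0.0008, 0], -0.06],
    [[-0.003, -0.0008, 0], -0.06],
    [[-0.003, -0.0008, 0], -0.06]
  ]
}}

```text
t: 6.3
tool_pos: [0.6461, 0.0687, 0.1479]
tool_rot: [1.8, -2.571, 0.005]
contact_force: [-0.8, -7.4, 1.2]
opening: -0.0
grip_force: 3.6
```

Request:
{"fn": "drive_tool", "kwargs": {
  "rows": [
    [[-0.003, -0.0008, 0], -0.06],
    [[-0.003, -0.0008, 0], -0.06],
    [[-0.003, -0.0008, 0], -0.06],
    [[-0.003, -0.0008, 0], -0.06],
    [[-0.003, -0.0008, 0], -0.06],
    [[-0.003, -0.0008, 0], -0.06],
    [[-0.003, -0.0008, 0], -0.06],
    [[0, 0, 0], 0]
  ]
}}

```text
t: 7.1
tool_pos: [0.6546, 0.1015, 0.148]
tool_rot: [2.264, -2.157, 0.023]
contact_force: [-1.2, -6.0, 1.9]
opening: -0.0003
grip_force: 2.8
```

```bash
python3 -c "
from h import *
arc()"
```

```text
t 7.1 pivot in tool [-0.0015  0.0506 -0.    ] lever dir if flush, rel rover deg -1.4 F tool [ 5.9  1.5 -1.8] z 0.148
```

The lever may have overshot slightly: the finger now lines up with the pivot. I'll back off, lift clear and look.

Request:
{"fn": "drive_tool", "kwargs": {
  "rows": [
    [[0.005, 0, 0], 0],
    [[0.01, 0, 0], 0],
    [[0.01, 0, 0], 0],
    [[0.005, 0, -0.01], 0],
    [[0, 0, -0.025], 0],
    [[0, 0, -0.03], 0],
    [[0.01, 0, -0.03], 0],
    [[0.03, 0, 0], 0],
    [[0.03, 0, 0], 0],
    [[0.03, 0, 0], 0]
  ]
}}

```text
t: 8.1
tool_pos: [0.6549, 0.026, 0.2437]
tool_rot: [2.137, -2.232, 0.08]
contact_force: [-0.0, -0.3, -0.2]
opening: -0.0003
grip_force: 0.0
```

Request:
{"fn": "drive_tool", "kwargs": {
  "rows": [
    [[0.03, 0, 0], 0],
    [[0.03, 0, 0], 0],
    [[0.03, 0, 0], 0],
    [[0, 0, 0], 0]
  ]
}}

```text
t: 8.5
tool_pos: [0.6526, -0.0279, 0.2485]
tool_rot: [2.047, -2.281, 0.123]
contact_force: [-0.1, 1.0, -0.2]
opening: 0.0002
grip_force: 0.0
```

```bash
python3 - <<'E'
from h import *
go(.5617,.0588,.147)
a=vision.get_image("top")["image"][175:335,175:315]; b=vision.get_image("side")["image"][130:290,180:320]
cv2.imwrite("pics/p2.png",cv2.resize(np.hstack([a,b]),None,fx=2.85,fy=2.85,interpolation=cv2.INTER_CUBIC))
E
```

```text
t 8.5 pos [ 0.6526 -0.0279  0.2485] xaxis deg -96.2 need tool [-0.0869  0.1007  0.0916] F [-0.1  1.  -0.2] open 0.0001677830174159606 ovh 0.0726 q6 -3.14
```

View pics/p2.png

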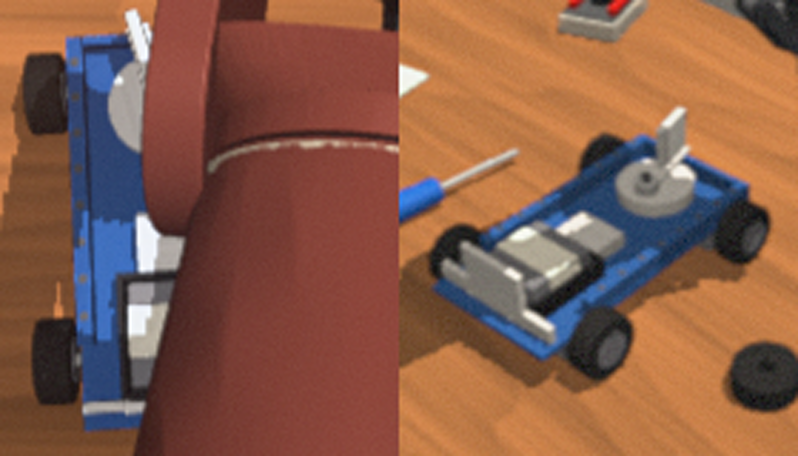

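q6 is at its limit, so I need to unwind it. The lever now points forward and a little left, with its tip at about crop (132,14).

```bash
python3 - <<'E'
from h import *
d=vision.get_image("top")
T=lambda x,y:(x/2.85+175,y/2.85+175)
for a in((127,14),(138,11),(132,13),(145,38)):
    p=at_z(d,*T(*a),.095); v=p-[.604,.1005,0]; print(p.round(4),np.hypot(*v[:2]).round(4),np.degrees(np.arctan2(v[1],v[0]))-4.2)
E
```

```text
[0.6637 0.1229 0.095 ] 0.0638 16.352944610448827
[0.6656 0.1166 0.095 ] 0.0637 10.41902589516851
[0.6644 0.12   0.095 ] 0.0634 13.71326786947693
[0.6496 0.112  0.095 ] 0.047 9.968627171980653
```

Request:
{"fn": "drive_tool", "kwargs": {
  "rows": [
    [[0, 0, 0], 0.14],
    [[0, 0, 0], 0.14],
    [[0, 0, 0], 0.14],
    [[0, 0, 0], 0.14],
    [[0, 0, 0], 0.14],
    [[0, 0, 0], 0.14],
    [[0, 0, 0], 0.14],
    [[0, 0, 0], 0.14],
    [[0, 0, 0], 0.14],
    [[0, 0, 0], 0.14]
  ]
}}

```text
t: 9.65
tool_pos: [0.6528, -0.0245, 0.2486]
tool_rot: [0.097, -3.131, 0.17]
contact_force: [-0.5, 0.2, -0.7]
opening: 0.0004
grip_force: 0.0
```

```bash
python3 - <<'E'
from h import *
go(.38,.079,.20)
E
```

```text
t 9.65 pos [ 0.6528 -0.0245  0.2486] xaxis deg -176.5 need tool [0.2656 0.1248 0.0373] F [-0.5  0.2 -0.7] open 0.0003983307941346306 ovh 0.0726 q6 -1.73
```

```bash
python3 - <<'E'
from h import *
go(.39,.0933,.2486); print(Ro.from_rotvec(ctrl.get_obs()["tool_rot"]).as_matrix().round(3))
E
```

```text
t 9.65 pos [ 0.6528 -0.0245  0.2486] xaxis deg -176.5 need tool [ 0.2551  0.1331 -0.0126] F [-0.5  0.2 -0.7] open 0.0003983307941346306 ovh 0.0726 q6 -1.73
[[-0.998 -0.062 -0.001]
 [-0.061  0.992 -0.108]
 [ 0.007 -0.108 -0.994]]
```

Request:
{"fn": "drive_tool", "kwargs": {
  "rows": [
    [[0.0255, 0.0133, -0.0013], 0],
    [[0.0255, 0.0133, -0.0013], 0],
    [[0.0255, 0.0133, -0.0013], 0],
    [[0.0255, 0.0133, -0.0013], 0],
    [[0.0255, 0.0133, -0.0013], 0],
    [[0.0255, 0.0133, -0.0013], 0],
    [[0.0255, 0.0133, -0.0013], 0],
    [[0.0255, 0.0133, -0.0013], 0],
    [[0.0255, 0.0133, -0.0013], 0],
    [[0.0255, 0.0133, -0.0013], 0]
  ]
}}

```text
t: 10.65
tool_pos: [0.3883, 0.092, 0.2493]
tool_rot: [0.106, -3.131, 0.17]
contact_force: [0.8, 0.5, -0.1]
opening: -0.0002
grip_force: 0.0
```

```bash
python3 - <<'E'
from h import *
go(.39,.0933,.138); print(Ro.from_rotvec(ctrl.get_obs()["tool_rot"]).as_matrix().round(3))
a=vision.get_image("top")["image"][165:335,175:305]; b=vision.get_image("side")["image"][120:290,180:320]
cv2.imwrite("pics/p3.png",cv2.resize(np.hstack([a,b]),None,fx=2.9,fy=2.9,interpolation=cv2.INTER_CUBIC))
E
```

```text
t 10.65 pos [0.3883 0.092  0.2493] xaxis deg -176.2 need tool [-0.0026  0.0132  0.1105] F [ 0.8  0.5 -0.1] open -0.00022523065814527115 ovh 0.0726 q6 -1.53
[[-0.998 -0.067 -0.001]
 [-0.067  0.992 -0.108]
 [ 0.008 -0.108 -0.994]]
```

View pics/p3.png

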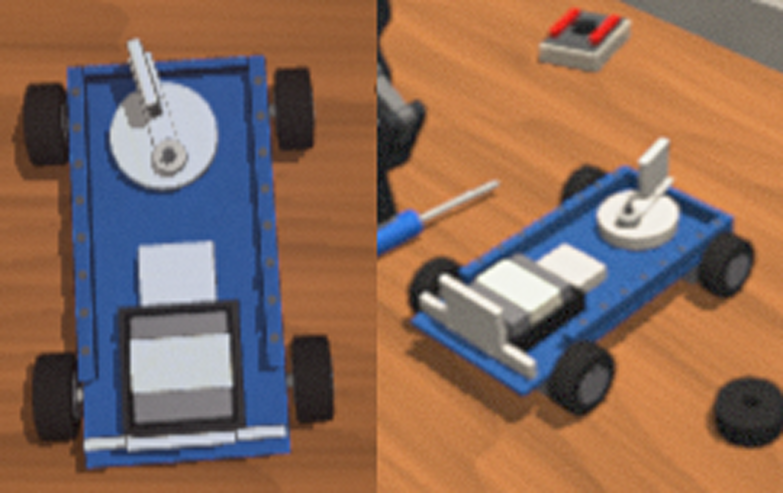

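The top view is clear now: hub (169,156), lever top edge from about (135,43) to (153,98). The sled has not moved.

```bash
python3 - <<'E'
from h import *
d=vision.get_image("top")
P=lambda x,y,z:at_z(d,x/2.9+175,y/2.9+165,z)
h=P(169,156,.068); a=P(135,43,.095); b=P(153,98,.095)
ang=lambda v:np.degrees(np.arctan2(v[1],v[0]))
print(h,a,b,ang(a-h),ang(b-h),ang(a-b))
f1=P(68,70,.052);r1=P(88,380,.052);f2=P(262,57,.052);r2=P(281,370,.052);print("yaw",ang(f1-r1),ang(f2-r2),ang(f1-f2)-90)
E
```

```text
[0.60323248 0.10065635 0.068     ] [0.66391864 0.11960832 0.095     ] [0.6319808  0.10836603 0.095     ] 17.343314834000328 15.01225699142069 19.392345890963483
yaw 5.992259025640824 4.28121020147978 4.826623168685529
```

The lever stands about 12.6° (0.22 rad) from straight forward, inside the 0.35 rad limit, and the sled is still back. Next I'll lower the finger behind the plate.

Request:
{"fn": "drive_tool", "kwargs": {
  "rows": [
    [[0, 0.0013, 0.011], 0],
    [[0, 0.0013, 0.011], 0],
    [[0, 0.0013, 0.011], 0],
    [[0, 0.0013, 0.011], 0],
    [[0, 0.0013, 0.011], 0],
    [[0, 0.0013, 0.011], 0],
    [[0, 0.0013, 0.011], 0],
    [[0, 0.0013, 0.011], 0],
    [[0, 0.0013, 0.011], 0],
    [[0, 0.0013, 0.011], 0]
  ]
}}

```text
t: 11.8
tool_pos: [0.3886, 0.092, 0.1376]
tool_rot: [0.104, -3.131, 0.17]
contact_force: [0.1, -0.6, -0.1]
opening: 0.0
grip_force: 0.0
```

Request:
{"fn": "drive_tool", "kwargs": {
  "rows": [
    [[-0.004, 0, 0], 0],
    [[-0.004, 0, 0], 0],
    [[-0.004, 0, 0], 0],
    [[-0.004, 0, 0], 0],
    [[-0.003, 0, 0], 0],
    [[-0.003, 0, 0], 0],
    [[-0.003, 0, 0], 0],
    [[-0.003, 0, 0], 0],
    [[-0.003, 0, 0], 0],
    [[-0.003, 0, 0], 0]
  ]
}}

```text
t: 12.8
tool_pos: [0.4227, 0.0942, 0.1382]
tool_rot: [0.104, -3.131, 0.17]
contact_force: [0.2, 0.5, -0.6]
opening: 0.0002
grip_force: 0.0
```

```bash
python3 - <<'E'
from h import *
go(.46,.0975)
a=vision.get_image("top")["image"][165:335,175:305]; b=vision.get_image("side")["image"][120:290,180:320]
cv2.imwrite("pics/p4.png",cv2.resize(np.hstack([a,b]),None,fx=2.9,fy=2.9,interpolation=cv2.INTER_CUBIC))
E
```

```text
t 12.8 pos [0.4227 0.0942 0.1382] xaxis deg -176.2 need tool [-0.0374  0.0008 -0.0004] F [ 0.2  0.5 -0.6] open 0.0001811907774677483 ovh 0.0726 q6 -1.5
```

View pics/p4.png

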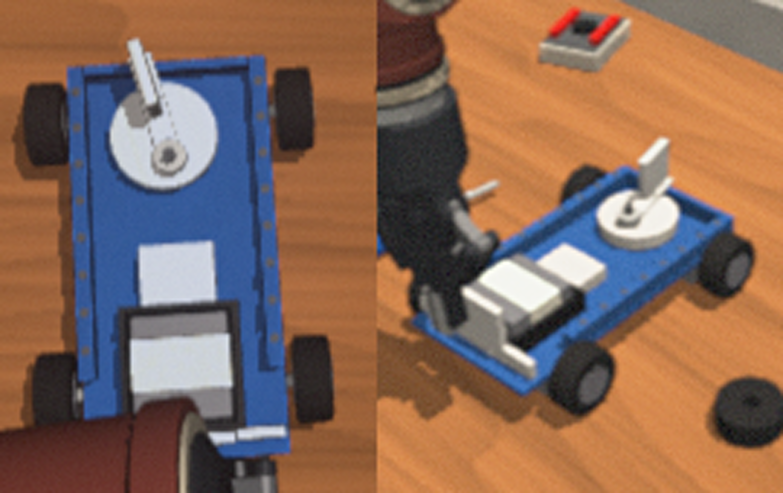

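The finger is just behind the plate and the force is still about zero. I'll go on gently.

Request:
{"fn": "drive_tool", "kwargs": {
  "rows": [
    [[-0.002, 0, 0], 0],
    [[-0.002, 0, 0], 0],
    [[-0.002, 0, 0], 0],
    [[-0.002, 0, 0], 0],
    [[-0.002, 0, 0], 0],
    [[-0.002, 0, 0], 0],
    [[-0.002, 0, 0], 0],
    [[-0.002, 0, 0], 0],
    [[-0.002, 0, 0], 0],
    [[-0.002, 0, 0], 0]
  ]
}}

```text
t: 13.9
tool_pos: [0.4426, 0.0956, 0.138]
tool_rot: [0.104, -3.131, 0.17]
contact_force: [-2.8, 1.0, 2.2]
opening: -0.0001
grip_force: 1.3
```

Request:
{"fn": "drive_tool", "kwargs": {
  "rows": [
    [[-0.002, 0, 0], 0],
    [[-0.002, 0, 0], 0],
    [[-0.001, 0, 0], 0],
    [[-0.001, 0, 0], 0],
    [[-0.001, 0, 0], 0],
    [[-0.001, 0, 0], 0],
    [[0, 0, 0], 0]
  ]
}}

```text
t: 14.6
tool_pos: [0.4506, 0.0961, 0.1379]
tool_rot: [0.104, -3.131, 0.17]
contact_force: [-1.2, 1.1, 0.6]
opening: -0.0002
grip_force: 0.9
```

Request:
{"fn": "drive_tool", "kwargs": {
  "rows": [
    [[-0.001, 0, 0], 0],
    [[-0.001, 0, 0], 0],
    [[-0.001, 0, 0], 0],
    [[-0.001, 0, 0], 0],
    [[-0.001, 0, 0], 0],
    [[-0.001, 0, 0], 0]
  ]
}}

```text
t: 15.2
tool_pos: [0.4565, 0.0965, 0.1379]
tool_rot: [0.104, -3.131, 0.17]
contact_force: [-2.6, 1.8, 1.7]
opening: 0.0
grip_force: 1.3
```

Request:
{"fn": "drive_tool", "kwargs": {
  "rows": [
    [[-0.001, 0, 0], 0],
    [[-0.001, 0, 0], 0],
    [[-0.001, 0, 0], 0]
  ]
}}

```text
t: 15.5
tool_pos: [0.4595, 0.0967, 0.1379]
tool_rot: [0.104, -3.131, 0.17]
contact_force: [-2.8, 1.2, 0.8]
opening: 0.0003
grip_force: 1.3
```

Request:
{"fn": "drive_tool", "kwargs": {
  "rows": [
    [[-0.001, 0, 0], 0],
    [[-0.001, 0, 0], 0]
  ]
}}

```text
t: 15.7
tool_pos: [0.4615, 0.0968, 0.1379]
tool_rot: [0.104, -3.131, 0.17]
contact_force: [-3.5, 1.6, 0.8]
opening: -0.0001
grip_force: 1.3
```

Request:
{"fn": "drive_tool", "kwargs": {
  "rows": [
    [[-0.001, 0, 0], 0],
    [[-0.001, 0, 0], 0]
  ]
}}

```text
t: 15.9
tool_pos: [0.4625, 0.0969, 0.1378]
tool_rot: [0.103, -3.127, 0.17]
contact_force: [-11.1, 0.5, 6.7]
opening: 0.0002
grip_force: 5.1
```

The force rose to 11 N and the motion stalled, so the sled is at the stop. I'll hold briefly, back off, and check.

Request:
{"fn": "drive_tool", "kwargs": {
  "rows": [
    [[0, 0, 0], 0],
    [[0, 0, 0], 0],
    [[0, 0, 0], 0]
  ]
}}

```text
t: 16.2
tool_pos: [0.4625, 0.0969, 0.1378]
tool_rot: [0.104, -3.127, 0.17]
contact_force: [-7.4, 1.0, 5.3]
opening: 0.0004
grip_force: 3.9
```

Request:
{"fn": "drive_tool", "kwargs": {
  "rows": [
    [[0.002, 0, 0], 0],
    [[0.01, 0, 0], 0],
    [[0.02, 0, 0], 0],
    [[0.02, 0, 0], 0],
    [[0.01, 0, -0.02], 0],
    [[0, 0, -0.03], 0],
    [[0, 0, -0.03], 0],
    [[0, 0, -0.03], 0],
    [[0, 0, 0], 0],
    [[0, 0, 0], 0]
  ]
}}

```text
t: 17.2
tool_pos: [0.4019, 0.1047, 0.2485]
tool_rot: [0.104, -3.134, 0.171]
contact_force: [-0.8, -0.9, 0.2]
opening: 0.0
grip_force: 0.0
```

```bash
python3 - <<'E'
from h import *
go(.46,.0975)
a=vision.get_image("top")["image"][165:335,175:305]; b=vision.get_image("side")["image"][120:290,180:320]
cv2.imwrite("pics/p5.png",cv2.resize(np.hstack([a,b]),None,fx=2.9,fy=2.9,interpolation=cv2.INTER_CUBIC))
E
```

```text
t 17.2 pos [0.4019 0.1047 0.2485] xaxis deg -176.2 need tool [-0.0575 -0.011   0.0009] F [-0.8 -0.9  0.2] open 1.3532480721884161e-05 ovh 0.0726 q6 -1.49
```

View pics/p5.png

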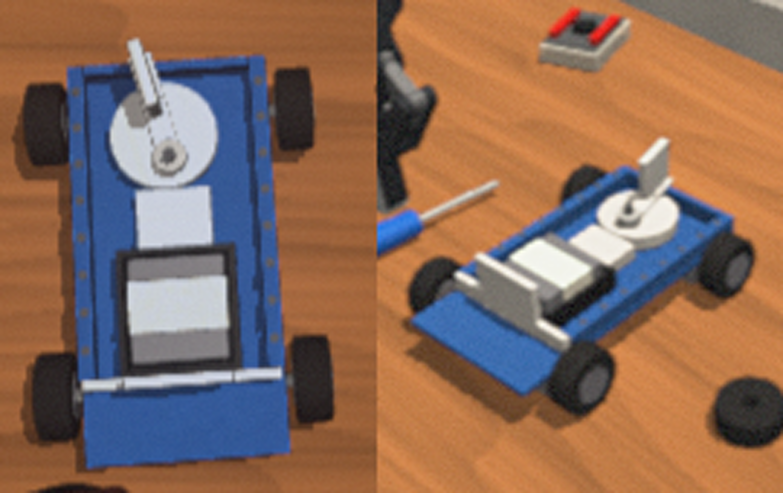

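```bash
python3 - <<'E'
from h import *
im=vision.get_image("top")["image"]; cv2.imwrite("pics/p6.png",cv2.resize(im[222:312,195:280],None,fx=6.5,fy=6.5,interpolation=cv2.INTER_CUBIC))
E
```

```text
(no output)
```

View pics/p6.png

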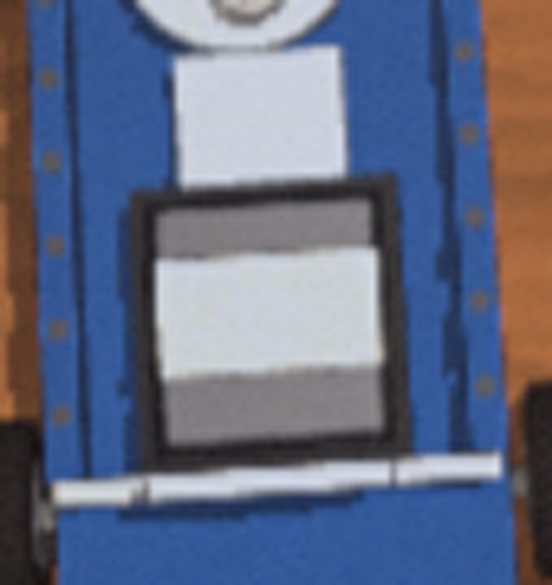

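The flange lies flush against both beam ends with no gap. The pack is in the tray and the arm is clear, so I'll hand in.

```bash
python3 -c "
from station import ctrl
print(ctrl.finish_job())"
```

```text
the job is handed in; nothing more can be done
None
```

The job is handed in (no verdict was returned): the cam lever points forward, about 0.22 rad left of straight (limit 0.35), the sled is home against both beam ends with the pack in its tray, and the arm is clear.

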